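# Latch the drive stand, mesh the round-brush head and hold it home

## Robot

A 6-joint arm with a two-finger parallel gripper is mounted at the origin on the work surface. World frame = base frame: x ahead of the robot, y to its left, z up, the work surface at z = 0. Lengths are in m, angles in rad, forces in N, time in s.
With the tool pointing down it reaches from about 0.375 to 0.925 m from the base axis. Payload 5.7 kg.
Tool frame: the origin (TCP) lies midway between the tips of the shut fingers; the grasp point (between the pads) lies 19 mm behind it; z points along the fingers, y is the line along which they close (so a half turn about z gives the same grasp; the last joint's range is limited). The gripper opens to 88 mm and grips with 3 to 60 N. Pads are 20 mm wide; open, the fingers measure 115 mm over their backs; the gripper's body (75 mm by 178 mm) begins 61 mm behind the grasp point.
Start: joints at [1.019, 0.359, 1.51, -0, 1.272, -0.115], TCP at [0.254, 0.544, 0.223] pointing down, gripper open.
Joint ranges: [-2.97, 2.97], [-1.01, 2.36], [0.21, 2.38], [-0.96, 4.11], [0.2, 2.71], [-2.98, 2.98]. Speed limits (rad/s): [2.39, 2.39, 3.14, 3.14, 3.14, 3.14].

## Interface

Orientations are given as a unit quaternion [x, y, z, w].
In Python, from bench import move_ptp, servo_line, goto_joints, move_gripper, sleep, inverse_kinematics, capture, PlanningError, close_job, spot_in, silhouettes, current_clock, current_joint_pos, current_qvel, current_joint_torque, current_position, current_orientation, current_force, current_torque, current_finger_gap, current_grip_force gives the robot as it stands. Calls block until the motion is done:
- move_ptp(position, orientation): joint-space move of the TCP to a pose.
- servo_line(position, orientation=None, rate=0.15, contact_N=None): straight line of the TCP; orientation=None keeps the orientation; rate is the mean speed in m/s. With contact_N (N) it stops when the force on the tool has changed by that much, and returns True; else False.
- goto_joints(angles): joint-space move.
- move_gripper(opening): finger opening in m; the grip force is fixed at half the most; returns when the fingers have stopped.
- sleep(seconds).
- inverse_kinematics(position, orientation): joint angles nearest the present ones, or None.
- capture(name): name is "side" or "top"; returns a dict with "image" (420x560x3 uint8, blue, green, red), "range_z" (420x560 float32, m along the optical axis (not along the pixel's ray), 0 where there is no reading), "intrinsics" (3x3 intrinsics, pixels), "R" (3x3) and "t" (3): a world point X has camera coordinates R X + t. Camera axes: x right, y down, z forward; pixel columns grow to the right and rows downward; lengths in m; the calibration is good to about 2 mm. A picture is of the moment at which its call begins.
A pose or a line that the arm cannot do raises PlanningError and nothing moves.
- close_job(): hands the job in; it is judged then, once.
Trained networks look in the newest picture that a camera, given by its name, has taken for a name from the list of things; names that differ only in an ending like _2 or _b are one class to them, and where a whole thing is asked for, a point or a joint stands for the part that bears it (a point fixed in the world has none). Each returns a list of dicts, best first, with "conf" (0 to 1); they miss things now and then, are a little off and sometimes report something else, mostly with a low value. They report only what shows in the picture. A call takes as long as a camera call. They do not tell look-alikes from the thing itself.
- spot_in(camera, query): "xy" ([column, row] in pixels, amid what is visible of it).
- silhouettes(camera, query): "region" (420x560 bool, what is visible of it) and "xy" ([column, row] in pixels, amid what is visible of it).
Readings, each from a call of its own:
- current_clock(): time.
- current_joint_pos(): joint angles.
- current_qvel(): joint speeds.
- current_joint_torque(): joint torques, N m.
- current_position(): TCP position.
- current_orientation(): TCP orientation.
- current_force(): force on the tool from outside, world axes, zero at the start.
- current_torque(): the same for the moment, N m.
- current_finger_gap(): finger opening in m.
- current_grip_force(): force on a finger pad.
Only numpy, scipy, OpenCV 4.12 (cv2) and the standard library are available. Lean on these libraries where they do the work, as an engineer would, in place of code of your own. Each camera call takes 0.05 s, during which the arm holds its last target. There are 200 camera calls.

## Task

First swing the stand's raised latch bar down until it rests in its catch. Then take the round-brush head by its square tip out of its rest, turn it until its splines mesh with the cross-shaped drive socket on the stand, and slide it fully home against the ejector spring, collar down on the socket. Finish still gripping the tip and pressing the head down, with the latch still closed and the other things on the ledge left alone.

Things in the scene. Friction and masses are not known exactly. Their poses are not given: they have to be found in the camera images.
- dock: stand, fixed, pose varies: grey base plate 150 x 150 x 12 mm (x -75..75, y -57..93 from the origin), round black drive unit 76 diameter, top at 40, with a square aluminium socket hub on it. Origin on the drive unit's axis at ledge height; z up, y towards the latch (62 to that side).
- latch_hinge (a point): centre of the latch hinge, axes as the stand's; hinge axis along y. At x 48, y 62, z 36 mm in the stand's frame. Hinge cheeks 6.5 to 11.5 off in y, up to z 43. The catch, two steel prongs 13 apart, is 94 from the hinge towards the stand's -x and reaches 44 above the ledge.
- latch (a joint): latch angle, rad: 0 = level in its catch, grows as it swings up (1.57 upright; stops 0 and 1.9). Starts raised, 1.0 to 1.5. The steel bar, 10 wide and 6 thick, centred on the hinge axis, runs from the hinge along -cos(angle) of the stand's x and +sin(angle) of z. It closes down over the foot lug (top 32 above ledge). Friction (0.08 N m) keeps it where it is left.
- latch_tip (a point): top face of the latch's thumb tab (16 long, 22 wide, 6 thick), 110 mm from the hinge along the bar
- socket_mouth (a point): centre of the top of the square aluminium hub (36 x 36 mm, top 64 above the ledge), on the stand's z axis. z up; the cross-shaped opening's two slots run along this frame's x and y, parallel to the hub's sides, each 7.5 wide, 25 long, 24 deep. Starts turned up to 0.6 rad either way from the stand; stiff (0.3 N m), stays put if lightly twisted.
- ejector (a joint): depression (m) of the ejector pin (7 mm diameter) in the middle of the socket: 0 = up, top 14 mm below the socket mouth; 0.006 with the head fully home; stop 0.008. Its spring pushes up with 4 N at 0, 10 N at 0.006: the head rises if let go.
- head: round-brush head, about 80 g, upright in its rest. Origin: centre of the collar's underside; z up. Stem: cross of two ribs along x and y, 5 mm wide, 22 across, down to z -20, lower edges rounded. Collar 39 diameter to z 6, bristled barrel 38 to z 50, square tip 26 x 26 from z 50 to 86, sides parallel to x, y and ribs. Home: collar on the socket mouth. Any quarter turn fits.
- head_grip (a point): centre of the head's square tip, 68 mm above the head's origin, axes as the head's
- rest: wooden rest block 76 x 76 x 30 mm, fixed to the ledge, origin at the centre of its underside; the head stands in its 27 mm round through hole with the collar on the block's top. It may stand on either side of the ledge, the stand on the other.
- jar: bystander, to be left alone: clear acrylic open hairpin jar, 60 diameter, 75 tall; origin at its underside (mm)
- compact: bystander, to be left alone: folded round brass compact mirror, 70 diameter, 16 thick, lying; origin at its underside (mm)
- tweezer: bystander, to be left alone: steel tweezer lying flat, about 100 long, 9 wide, 6 thick, along its x; origin at its underside (mm)
- paddle: bystander, to be left alone: pink paddle brush lying bristles up, 210 long, 70 wide, 26 high with bristles; blade towards its +x; origin at its underside (mm)
- tin: bystander, to be left alone: round aluminium pomade tin, 64 diameter, 40 tall; origin at its underside (mm)
- spray: bystander, to be left alone: amber bottle, 52 diameter, 150 tall; origin at its underside (mm)
- dish: bystander, to be left alone: white ceramic bowl, 84 diameter, 30 tall; origin at its underside (mm)
Mind the look-alikes: they are no part of the job. What is shaped like the head but yellow is not meant.

How it is judged:
On the way, in this order (a step that is already met when the one before it is completed fails the run):
1. the latch bar rests in its catch, before the head goes into the socket (value of joint latch below 0.07 rad and horizontal distance between head and socket_mouth above 0.06 m), for 0.2 s.
2. the splines have meshed: the stem is at least 8 mm into the socket, with the latch closed (value of joint latch below 0.07 rad and horizontal distance between head and socket_mouth below 0.004 m and z of head in the frame of socket_mouth below 0.012 m), for 0.1 s.
At the end, for the whole second after the job is handed in: Latch below 0.07 rad; head upright (0.08 rad), within 4 mm of the socket axis, collar within 1.8 mm of the mouth, ejector down 4.2 mm or more, head bearing on the stand with over 5 N; gripper still on the square tip (grasp point within 30 mm of its centre, over 3 N), at rest (value of joint latch below 0.07 rad and horizontal distance between head and socket_mouth below 0.004 m and angle between head's own z axis and vertical below 0.08 rad and z of head in the frame of socket_mouth below 0.0018 m and value of joint ejector above 0.0042 m and contact force between head and dock above 5 N and contact force between the fingers and head above 3 N and distance between the grasp point and head_grip below 0.03 m and linear speed of head below 0.02 m/s); the arm keeps its last pose, push and grip.
It fails at once if a bystander is pushed over 30 mm from its place (distance of any of jar, compact, tweezer, paddle, tin, spray, dish from where it was at the start of the episode above 0.03 m).
It also fails if it takes over 61 s, if anything falls off the work surface, if the arm or the gripper's body presses on something with over 40 N, if the wrist force passes 120 N, or if a joint passes its speed limit or range.

## Working session

There is one attempt and no reset: what is moved stays moved. The work goes in short steps, each a Python script; the robot and the scene stay as the last script left them, time stands still between calls to the robot, and variables do not carry over. Pictures are saved under pics/ and viewed, at most 10 in all, crops included, and the job is handed in when it is done.

```bash
ls; mkdir -p pics; cat > h.py <<'E'
import numpy as np, cv2
from bench import *
def cloud(c):
    K,R,t=map(np.array,(c["intrinsics"],c["R"],c["t"])); z=c["range_z"]
    v,u=np.mgrid[:z.shape[0],:z.shape[1]]
    p=np.stack([(u-K[0,2])/K[0,0]*z,(v-K[1,2])/K[1,1]*z,z],-1)
    w=(p-t.ravel())@R; w[z<=0]=np.nan
    return w
def proj(c,X):
    p=np.array(c["R"])@np.array(X)+np.array(c["t"]).ravel(); q=np.array(c["intrinsics"])@p; return q[:2]/q[2]
E
python3 - <<'E'
from h import *
for n in("side","top"):
    c=capture(n); cv2.imwrite(f"pics/{n}0.png",c["image"]); np.savez(f"{n}0.npz",**c)
    w=cloud(c); print(n,-np.array(c["R"]).T@np.array(c["t"]).ravel(), c["R"])
    for q in("dock","latch","socket_mouth","head","rest"):
        for d in silhouettes(n,q)[:3]:
            p=w[d["region"]]; p=p[~np.isnan(p[:,0])]
            print(q,round(d["conf"],2),np.round(d["xy"]),d["region"].sum(),np.round(np.median(p,0),3),np.round(np.percentile(p,98,axis=0),3),np.round(np.percentile(p,2,axis=0),3))
print(current_clock())
E
```

```text
pics
side [ 0.24826654 -0.86369491  0.97333427] [[ 0.91941308 -0.39276151 -0.02044447]
 [-0.28262325 -0.62365367 -0.7288211 ]
 [ 0.27350261  0.67586574 -0.68439888]]
dock 0.94 [266. 270.] 3007 [ 0.495 -0.154  0.013] [ 0.578 -0.066  0.077] [ 0.428 -0.212  0.002]
latch 0.18 [272. 265.] 286 [ 0.505 -0.159  0.061] [ 0.524 -0.134  0.067] [ 0.486 -0.171  0.039]
socket_mouth 0.85 [269. 262.] 255 [ 0.504 -0.156  0.062] [ 0.523 -0.133  0.068] [ 0.487 -0.171  0.042]
head 0.65 [241. 168.] 347 [0.568 0.209 0.074] [0.598 0.307 0.118] [0.553 0.2   0.003]
head 0.65 [222. 155.] 309 [0.533 0.308 0.064] [0.553 0.333 0.107] [0.518 0.297 0.007]
rest 0.8 [243. 184.] 414 [0.561 0.191 0.028] [0.607 0.253 0.033] [0.528 0.174 0.003]
top [ 0.36941496 -0.02561959  1.32095591] [[ 0.01046005 -0.99976181 -0.01915473]
 [-0.98346257 -0.00682201 -0.18098295]
 [ 0.18080917  0.02073105 -0.98329968]]
dock 0.9 [319. 239.] 2265 [ 0.499 -0.131  0.013] [ 0.576 -0.058  0.067] [ 0.43  -0.206  0.006]
socket_mouth 0.73 [309. 229.] 41 [ 0.522 -0.083  0.123] [ 0.54  -0.077  0.15 ] [ 0.508 -0.093  0.009]
head 0.72 [174. 230.] 194 [0.533 0.313 0.077] [0.561 0.348 0.109] [ 0.519  0.302 -0.   ]
head 0.52 [206. 214.] 174 [0.566 0.214 0.1  ] [0.584 0.232 0.119] [0.554 0.203 0.032]
rest 0.75 [329. 243.] 80 [ 0.497 -0.151  0.062] [ 0.518 -0.132  0.067] [ 0.488 -0.163  0.037]
rest 0.6 [211. 220.] 472 [0.562 0.207 0.029] [0.612 0.259 0.035] [ 0.529  0.177 -0.   ]
rest 0.55 [334. 163.] 498 [ 0.753 -0.182  0.015] [ 0.786 -0.144  0.031] [ 0.713 -0.217  0.002]
0.6
```

```bash
python3 - <<'E'
from h import *
a=cv2.imread("pics/side0.png")[110:330,140:400]; b=cv2.imread("pics/top0.png")[150:300,130:390]
cv2.imwrite("pics/v1.png",cv2.resize(a,None,fx=2.7,fy=2.7,interpolation=3)); cv2.imwrite("pics/v2.png",cv2.resize(b,None,fx=3,fy=3,interpolation=3))
E
```

```text
(no output)
```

View pics/v1.png

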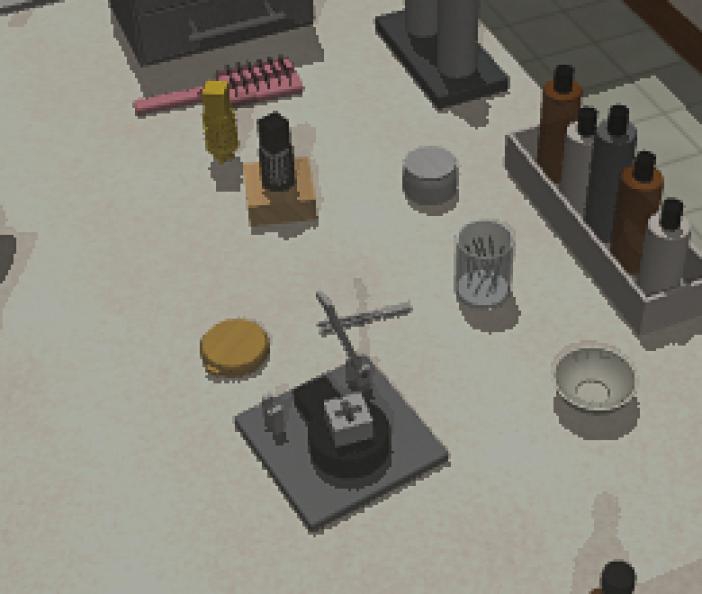

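View pics/v2.png

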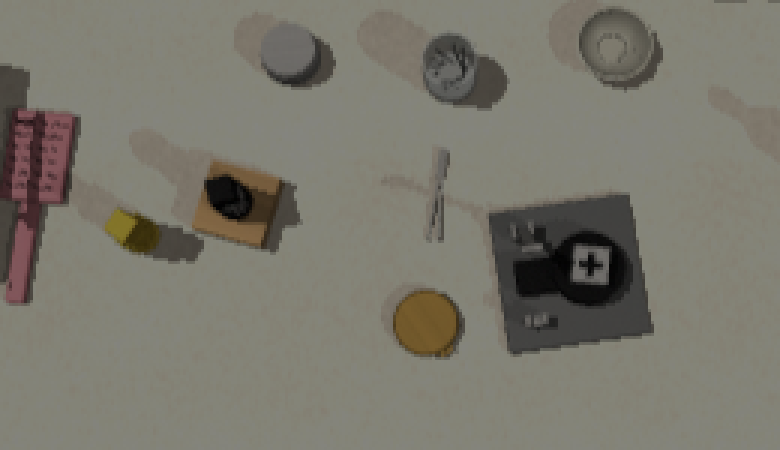

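```bash
cat >> h.py <<'E'
def rect(P): 
    (c,s,a)=cv2.minAreaRect((P[:,:2]*1000).astype(np.float32)); return np.round(c,1),np.round(s,1),round(a,1)
def near(W,c,r,z0,z1): 
    return W[(np.hypot(W[:,0]-c[0],W[:,1]-c[1])<r)&(W[:,2]>z0)&(W[:,2]<z1)]
E
python3 - <<'E'
from h import *
for n in("side","top"):
    c=dict(np.load(f"{n}0.npz")); W=cloud(c).reshape(-1,3); W=W[~np.isnan(W[:,0])]
    P=near(W,(.5,-.15),.13,.009,.016);print(n,"plate",len(P),rect(P),np.median(P[:,2]))
    P=near(W,(.505,-.155),.03,.056,.072);print("hub",len(P),rect(P),np.median(P[:,2]),P.mean(0))
    P=near(W,(.505,-.155),.06,.034,.046);print("drum",len(P),rect(P),np.median(P[:,2]))
    P=near(W,(.567,.213),.05,.111,.124);print("tip",len(P),rect(P),np.median(P[:,2]),P.mean(0))
    P=near(W,(.567,.213),.06,.025,.035);print("rest",len(P),rect(P),np.median(P[:,2]))
    P=near(W,(.53,-.08),.07,.03,.2);P=P[(P[:,2]>.07)|(P[:,1]>-.11)];P=P[np.argsort(P[:,2])];print("latch",len(P));print(P[::max(1,len(P)//25)].round(3).tolist())
    g=c["image"]
E
```

```text
side plate 1574 (array([ 502.2, -134.4]), array([150.7, 152.6]), 9.0) 0.012042953566868086
hub 189 (array([ 505.3, -151.3]), array([42.9, 36.9]), 84.7) 0.06340679695817576 [ 0.50460706 -0.15326382  0.06289974]
drum 378 (array([ 506.1, -148.1]), array([83.8, 73. ]), 64.7) 0.039797513366412116
tip 60 (array([569.2, 219.2]), array([27.3, 31.7]), 13.1) 0.11567755224517877 [0.56973455 0.21685768 0.11538161]
rest 309 (array([570. , 216.6]), array([84. , 75.8]), 75.6) 0.03003097681785921
latch 241
[[0.49, -0.088, 0.03], [0.479, -0.102, 0.03], [0.493, -0.108, 0.031], [0.501, -0.087, 0.031], [0.486, -0.099, 0.032], [0.51, -0.08, 0.032], [0.489, -0.082, 0.032], [0.496, -0.108, 0.032], [0.493, -0.102, 0.033], [0.49, -0.087, 0.033], [0.487, -0.104, 0.033], [0.548, -0.076, 0.034], [0.539, -0.091, 0.034], [0.499, -0.093, 0.035], [0.535, -0.073, 0.037], [0.541, -0.094, 0.04], [0.536, -0.071, 0.042], [0.539, -0.086, 0.044], [0.534, -0.083, 0.055], [0.532, -0.09, 0.07], [0.527, -0.085, 0.083], [0.528, -0.089, 0.094], [0.523, -0.091, 0.109], [0.518, -0.092, 0.122], [0.516, -0.098, 0.14], [0.51, -0.088
[... 540 characters left out ...]
.101, 0.03], [0.516, -0.101, 0.03], [0.484, -0.079, 0.031], [0.481, -0.082, 0.031], [0.488, -0.101, 0.031], [0.487, -0.082, 0.032], [0.49, -0.088, 0.032], [0.497, -0.104, 0.032], [0.484, -0.091, 0.033], [0.481, -0.079, 0.033], [0.487, -0.098, 0.033], [0.494, -0.11, 0.033], [0.509, -0.098, 0.034], [0.481, -0.104, 0.034], [0.515, -0.104, 0.034], [0.54, -0.076, 0.035], [0.54, -0.073, 0.037], [0.499, -0.104, 0.037], [0.542, -0.069, 0.04], [0.549, -0.091, 0.042], [0.545, -0.088, 0.045], [0.542, -0.091, 0.047], [0.535, -0.08, 0.076], [0.529, -0.079, 0.094], [0.523, -0.087, 0.122], [0.518, -0.089, 0.139], [0.517, -0.094, 0.145], [0.508, -0.08, 0.147], [0.514, -0.083, 0.149], [0.513, -0.094, 0.151]]
```

```bash
cat >> h.py <<'E'
from scipy.spatial.transform import Rotation as Ro
def quat(psi):
    y=np.array([np.cos(psi),np.sin(psi),0]); z=np.array([0,0,-1.]); x=np.cross(y,z)
    return Ro.from_matrix(np.c_[x,y,z]).as_quat().tolist()
def best(pos,psi,step=np.pi):
    o=[]
    for k in range(-4,4):
        p=psi+k*step; 
        if -np.pi-1e-6<=p<np.pi:
            j=inverse_kinematics(list(pos),quat(p))
            if j is not None: o.append((abs(j[5]),p))
    print("yaw opts",np.round(o,2).tolist()); return min(o)[1]
DY=np.radians(9.0); ex=np.array([np.cos(DY),np.sin(DY),0]); ey=np.array([-np.sin(DY),np.cos(DY),0])
D0=np.array([.5054,-.1505,0]); HG=D0+.048*ex+.062*ey+[0,0,.036]
def lp(a,r=.080,off=.003): return HG+r*(-np.cos(a)*ex+np.sin(a)*np.array([0,0,1]))+off*(np.sin(a)*ex+np.cos(a)*np.array([0,0,1]))+.010*ex
E
python3 - <<'E'
from h import *
move_gripper(0.0)
p0=lp(1.45,.08,.02); up=p0+[0,0,.12]
psi=best(p0,DY+np.pi/2); q=quat(psi)
print(p0,up,current_clock())
move_ptp(up.tolist(),q); print(current_clock())
servo_line(p0.tolist(),q,rate=.2)
print(current_force())
for a in np.linspace(1.3,.1,9):
    servo_line(lp(a).tolist(),q,rate=.12); print(round(a,2),current_position(),np.round(current_force(),1))
p=lp(0,.08,-.005); print(servo_line(p.tolist(),q,rate=.03,contact_N=6),current_position(),current_force(),current_clock())
for n in("side","top"):
    c=capture(n); cv2.imwrite(f"pics/{n}1.png",c["image"])
cv2.imwrite("pics/v3.png",cv2.resize(cv2.imread("pics/side1.png")[200:330,200:360],None,fx=4,fy=4,interpolation=3))
E
```

```text
yaw opts [[1.15, -1.41], [1.99, 1.73]]
[ 0.56307527 -0.0785923   0.11782709] [ 0.56307527 -0.0785923   0.23782709] 1.9417
4.4083
[-0.50335114 -0.28910798  0.36149779]
1.3 [ 0.53545002 -0.0833302   0.11504864] [-0.5 -0.6  0.6]
1.15 [ 0.52373906 -0.08488127  0.11053977] [-0.  -0.  -0.5]
1.0 [ 0.51263623 -0.08641513  0.10482002] [-0.4  0.1 -0.6]
0.85 [ 0.50273215 -0.08790706  0.09790351] [-0.5  0.4 -0.1]
0.7 [ 0.49410312 -0.08929576  0.08969077] [-0.   0.4 -0.2]
0.55 [ 0.48676051 -0.0904313   0.08024382] [-0.7 -0.1  0.6]
0.4 [ 0.48097399 -0.09133611  0.06983333] [-0.1 -0.6  0.9]
0.25 [ 0.47674267 -0.0919934   0.05861545] [-0.3 -0.2  0.3]
0.1 [ 0.4742772  -0.09242268  0.04692369] [0.1 0.4 0.1]
True [ 0.47485623 -0.092857    0.03893392] [-2.41125667  0.94638821 13.24028995] 7.9333
```

View pics/v3.png

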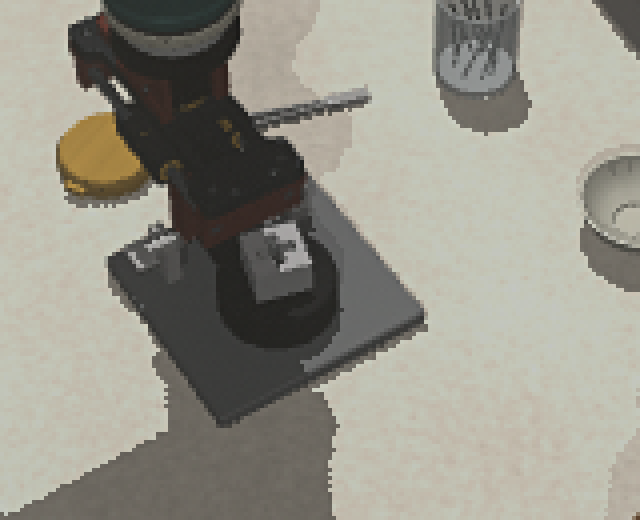

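```bash
python3 - <<'E'
from h import *
p=np.array(current_position()); servo_line((p+[0,0,.16]).tolist(),rate=.3)
T=np.array([.571,.220,.0805]); up=T+[0,0,.11]
psi=best(T,np.radians(14.3),np.pi/2)
hub=best([.5055,-.1505,.12],np.radians(-5.3),np.pi/2)
print(np.degrees([psi,hub]))
move_gripper(.06); move_ptp(up.tolist(),quat(psi))
for n in("side","top"):
    c=capture(n); cv2.imwrite(f"pics/{n}2.png",c["image"]);np.savez(f"{n}2.npz",**c)
    W=cloud(c).reshape(-1,3); W=W[~np.isnan(W[:,0])]
    P=near(W,(.505,-.152),.028,.056,.072);print(n,"hub",len(P),rect(P),np.median(P[:,2]))
    P=near(W,(.57,.22),.05,.111,.124);print("tip",len(P),rect(P) if len(P) else 0)
    P=W[(abs((W-HG)@ey)<.012)&(W[:,2]>.02)&((W-HG)@ex<-.015)&((W-HG)@ex>-.13)]
    print("latch max z",len(P),P[:,2].max() if len(P) else 0)
print(current_clock(),current_position(),current_force())
E
```

```text
yaw opts [[1.58, -1.32], [0.01, 0.25], [1.57, 1.82]]
yaw opts [[1.24, -1.66], [0.33, -0.09], [1.9, 1.48], [2.81, 3.05]]
[14.3 -5.3]
side hub 181 (array([ 505.3, -152. ]), array([40.1, 36.2]), 84.7) 0.0632380093083519
tip 62 (array([569.5, 218.3]), array([25.8, 30. ]), 9.1)
latch max z 265 0.04757174602567634
top hub 115 (array([ 506.3, -148.8]), array([34. , 36.8]), 88.5) 0.06314527137476739
tip 17 (array([576.3, 213.6]), array([25.9, 15.2]), 55.3)
latch max z 198 0.04684425390661877
11.0833 [0.57110747 0.2187313  0.19058462] [ 0.10763712 -0.57573604 -0.81982851]
```

```bash
python3 - <<'E'
from h import *
q=quat(np.radians(14.3)); T=np.array([.5705,.2195,.0765])
print(servo_line([T[0],T[1],.10],q,rate=.15,contact_N=8),current_position(),current_force())
print(servo_line(T.tolist(),q,rate=.03,contact_N=3),current_position(),current_force())
p=np.array(current_position()); servo_line((p+[0,0,.0007]).tolist(),q,rate=.02)
move_gripper(.0); print(current_finger_gap(),current_grip_force(),current_position(),current_force(),current_torque())
p=np.array(current_position()); servo_line([p[0],p[1],.17],q,rate=.15); print(current_finger_gap(),current_position(),current_force(),current_clock())
c=capture("side"); cv2.imwrite("pics/side3.png",c["image"])
u,v=proj(c,current_position()).astype(int); cv2.imwrite("pics/v4.png",cv2.resize(c["image"][v-50:v+60,u-60:u+60],None,fx=5,fy=5,interpolation=3))
E
```

```text
False [0.57116332 0.21941471 0.10063908] [ 0.19177622  1.4385294  -0.11109932]
False [0.57064462 0.21954395 0.07658425] [ 0.2895122  -0.58654098  0.05048023]
0.036098445574617145 30.001832842826843 [0.57104617 0.21961026 0.07743833] [1.05056725 0.10741206 0.00302953] [-0.01398582 -0.11700496 -0.02246839]
0.03636482578043988 [0.57023397 0.21938014 0.16919835] [-0.04521969 -0.0227183  -1.26642761] 14.3
```

View pics/v4.png

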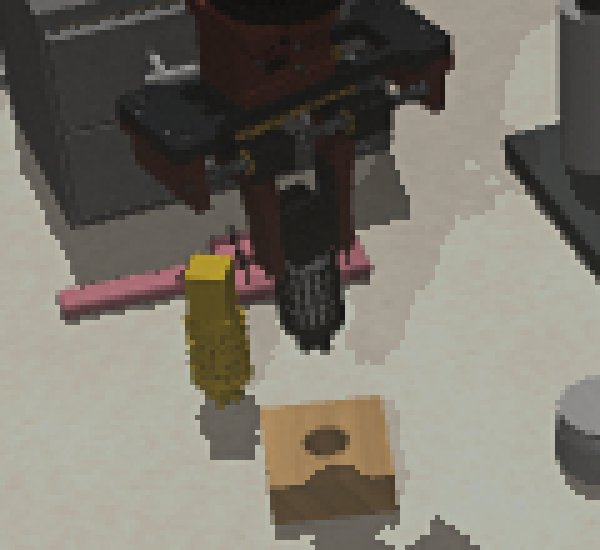

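```bash
python3 - <<'E'
from h import *
q=quat(np.radians(14.3))
print(servo_line([.5708,.2195,.085],q,rate=.2,contact_N=8),servo_line([.5708,.2195,.0755],q,rate=.03,contact_N=3),current_position(),current_force())
move_gripper(.06); p=np.array(current_position()); servo_line([.5708,.2195,.0842],q,rate=.05)
c=capture("side"); cv2.imwrite("pics/side4.png",c["image"])
u,v=proj(c,current_position()).astype(int); cv2.imwrite("pics/v5.png",cv2.resize(c["image"][v-50:v+60,u-60:u+60],None,fx=5,fy=5,interpolation=3))
move_gripper(.0); print(current_finger_gap(),current_grip_force(),current_position(),current_force(),current_torque(),current_clock())
c=capture("side"); cv2.imwrite("pics/side5.png",c["image"])
E
```

```text
False True [0.57195766 0.21979324 0.07695977] [ 1.34322158 -0.56878313  0.74767813]
0.026121001516323152 29.999891817569733 [0.57097414 0.21951201 0.08419785] [ 0.16585988 -0.13169159 -0.59192923] [-0.03547046 -0.11229282 -0.00048639] 16.8333
```

View pics/v5.png

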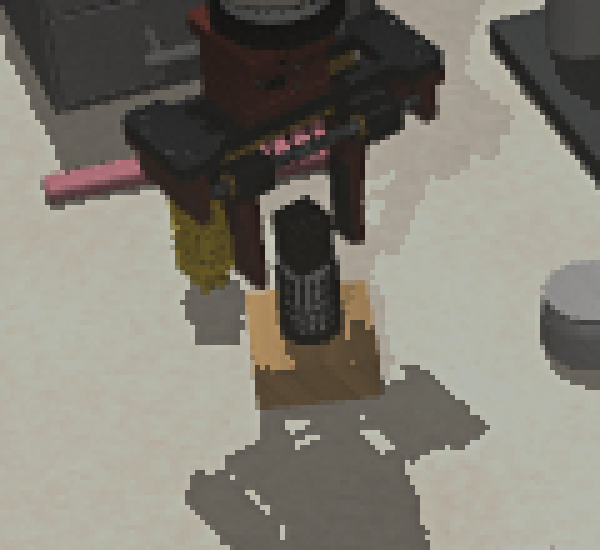

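```bash
cat > rec.py <<'E'
from h import *
def rectify(c,img,ctr,z,half=.04,s=400):
    # axes: right=+x world, up=+y world
    cs=np.float32([[0,0],[s,0],[s,s],[0,s]]); w=[(ctr[0]-half,ctr[1]+half),(ctr[0]+half,ctr[1]+half),(ctr[0]+half,ctr[1]-half),(ctr[0]-half,ctr[1]-half)]
    px=np.float32([proj(c,[a,b,z]) for a,b in w])
    return cv2.warpPerspective(img,cv2.getPerspectiveTransform(px,cs),(s,s),flags=cv2.INTER_CUBIC)
if __name__=="__main__":
    rows=[]
    for n in("side","top"):
        c=dict(np.load(n+"0.npz")); g=[]
        for ctr,z,k in(((.5052,-.1503),.064,1),((.571,.2195),.116,3)):
            r=rectify(c,c["image"],ctr,z)
            if k==1:
                m=cv2.inRange(cv2.cvtColor(r,6),110,255); m=cv2.morphologyEx(m,cv2.MORPH_CLOSE,np.ones((55,55)))
                C=max(cv2.findContours(m,0,2)[0],key=cv2.contourArea); (x,y),s,a=cv2.minAreaRect(C)
                print(n,"hub",ctr[0]+(x-200)*.0002,ctr[1]-(y-200)*.0002,np.array(s)*.2,"yaw",-a)
            r=np.clip(r.astype(float)*k,0,255).astype(np.uint8)
            for i in range(0,400,50): cv2.line(r,(i,0),(i,400),(0,160,0) if i!=200 else (0,0,255),1);cv2.line(r,(0,i),(400,i),(0,160,0) if i!=200 else (0,0,255),1)
            g.append(cv2.resize(r,(300,300)))
        rows.append(np.hstack(g))
    cv2.imwrite("pics/v6.png",np.vstack(rows))
E
python3 rec.py
```

```text
side hub 0.5053666320800781 -0.15080463256835935 [35.95831604 36.82752075] yaw -3.979382038116455
top hub 0.5109 -0.1609 [ 8.8 21. ] yaw -90.0
```

View pics/v6.png

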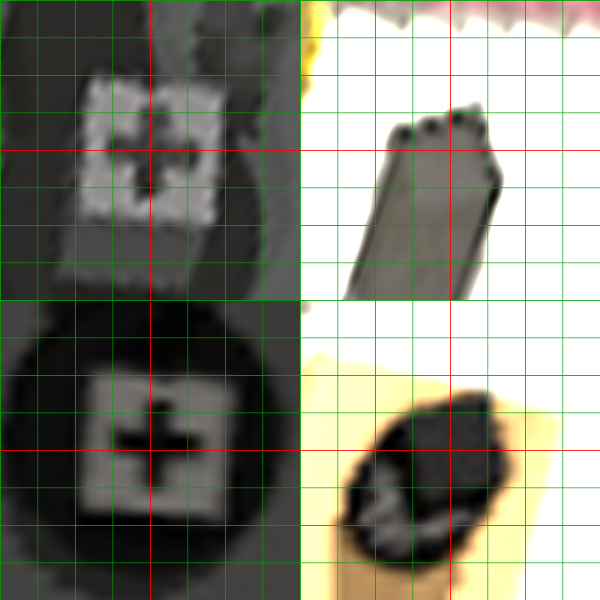

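```bash
cat > ins.py <<'E'
from h import *
q=quat(np.radians(-4.4)); H=np.array([.5060,-.1500])
p=np.array(current_position()); servo_line([p[0],p[1],.18],rate=.2)
move_ptp([H[0],H[1],.165],q); print(current_clock(),current_finger_gap(),current_position())
c=capture("side"); cv2.imwrite("pics/side6.png",c["image"]); np.savez("side6.npz",**c)
u,v=proj(c,[H[0],H[1],.1]).astype(int); cv2.imwrite("pics/v7.png",cv2.resize(c["image"][v-50:v+50,u-50:u+50],None,fx=6,fy=6,interpolation=3))
servo_line([H[0],H[1],.143],q,rate=.1)
r=servo_line([H[0],H[1],.1325],q,rate=.02,contact_N=4); print(r,current_position(),np.round(current_force(),1),np.round(current_torque(),2),current_clock())
E
python3 ins.py
```

```text
18.9083 0.02573247681074876 [ 0.50630516 -0.14924356  0.16481849]
False [ 0.50657833 -0.15022467  0.13255016] [ 2.5 -0.7 -2.7] [-0.17 -0.6  -0.04] 20.0
```

View pics/v7.png

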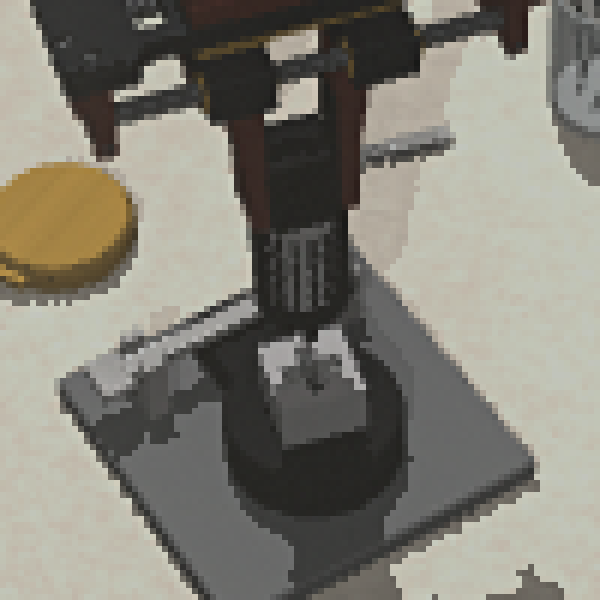

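```bash
python3 - <<'E'
from h import *
q=quat(np.radians(-4.4)); x,y=.5060,-.1500
for z,n in((.1255,12),(.1215,16),(.1185,22),(.1165,26)):
    r=servo_line([x,y,z],q,rate=.015,contact_N=n); print(z,r,np.round(current_position(),4),np.round(current_force(),1),np.round(current_torque(),2),current_finger_gap(),current_clock())
    if r: break
E
```

```text
0.1255 False [ 0.5065 -0.1502  0.1255] [ 3.9 -1.  -2. ] [-0.25 -1.04 -0.03] 0.025557192807979193 20.6167
0.1215 False [ 0.5065 -0.1502  0.1218] [ 3.8 -0.4  3.8] [-0.16 -0.97 -0.06] 0.025714111659818555 21.0333
0.1185 False [ 0.5066 -0.1502  0.1191] [ 2.9 -0.5  6.1] [-0.09 -0.82 -0.01] 0.025923699833756815 21.3833
0.1165 False [ 0.5066 -0.1503  0.118 ] [ 1.1  0.4 15.3] [ 0.12 -0.25 -0.06] 0.025944426033093094 21.6667
```

```bash
python3 - <<'E'
from h import *
q=quat(np.radians(-4.4))
for z in(.1155,.1145):
    servo_line([.5062,-.15,z],q,rate=.01,contact_N=30); sleep(.4)
    print(np.round(current_position(),4),np.round(current_force(),1),np.round(current_torque(),2),current_finger_gap(),current_grip_force(),current_clock())
    if current_force()[2]>26: break
c=capture("side"); cv2.imwrite("pics/side8.png",c["image"])
w=cloud(c).reshape(-1,3); w=w[~np.isnan(w[:,0])]; P=w[(abs((w-HG)@ey)<.012)&(w[:,2]>.02)&((w-HG)@ex<-.08)&((w-HG)@ex>-.13)]; print(len(P),P[:,2].max())
u,v=proj(c,[.506,-.15,.09]).astype(int); cv2.imwrite("pics/v8.png",cv2.resize(c["image"][v-50:v+50,u-50:u+50],None,fx=6,fy=6,interpolation=3))
E
```

```text
[ 0.5067 -0.1504  0.1179] [-0.9  1.1 24.6] [ 0.3   0.39 -0.05] 0.02588403598413839 30.006647408008575 22.3167
[ 0.5067 -0.1505  0.1177] [-2.7  1.8 32.3] [ 0.31  0.83 -0.05] 0.025721604035916227 30.01386970281601 22.9667
221 0.5990057673376019
```

View pics/v8.png

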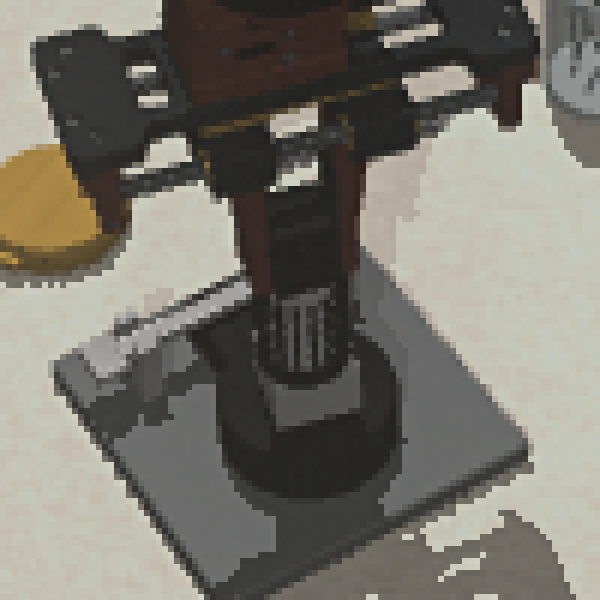

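The picture shows the collar flush on the hub at (310,385) and the latch bar down in its catch at (120,340). The push is steady at 32 N, so I'm handing in.

```bash
python3 -c "
from bench import *
print(current_force(),close_job())"
```

```text
the job is handed in; nothing more can be done
[-4.37657619  1.30781747 32.70205694] None
```

I handed the job in at about 23 s, with no verdict returned: the latch is closed, and the head is meshed with its collar down on the socket, still gripped by its square tip and pressed down at about 32 N.

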